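# Hang and lock the missing tool-shelf bracket

### The job

Pick up the loose steel bracket and hang it on the empty slotted upright next to its mate: hook both rear tabs through the two slots, then push it straight down until it is fully home and the little sprung ball has clicked into its window. Feel your way and do not force it (never lean on an upright with more than about 40 N), leave the other things on the bench where they are, and let go of the bracket at the end.

Things in the scene. Friction and masses are not known exactly. Their poses are not given: they have to be found in the camera images.
- bracket: Loose steel shelf bracket, 0.28 to 0.42 kg, standing on its flat tray on the bench. Origin: underside, in the rear face of the back plate, mid-width; +x points out of the rear face (into the upright when hung), z up. Sizes below in this frame, mm. Tray x -85 to 0, y -30 to 30, 5 thick, side edges 13 high; back plate x -5 to 0, 60 wide, z 0 to 70.
- grip (a point): On the bracket at (-32, 0, 45): middle of its upright rib, 12 thick (y -6 to 6), x -67 to -5, z 5 to 66. Grasp the rib here from above, fingers closing along the bracket's y, or press down on the rib's top. Axes as the bracket's.
- tabs (a point): On the bracket at (0, 0, 45): midway between the undersides of the two tabs' necks, at the rear face. Tabs at y -20 and +20, each 7 wide: a neck z 45 to 54 from the rear face to x 7, then a square-ended lip x 7 to 15, z 29 to 54 (16 below the neck).
- window (a point): On the bracket at (0, 0, 12): where the catch ball sits when locked. Window in the back plate y -12 to 12, z 5 to 21; below it the plate ends in a round bar of 5 diameter, z 0 to 5. Axes as the bracket's.
- post: The empty upright: grey U-channel 78 wide, 195 high, open behind, fixed on a wooden foot 20 thick. Origin on the bench below the nominal centre of its front face; -x points out of the front, z up. Its slotted front plate (5 thick, 76 wide, top 200 high) is clamped by hand: it, slots and ball sit up to 8 mm sideways and 3.5 mm up or down of the given numbers, not measured. Over 40 N spoils it.
- slots (a point): On the empty upright, 145 mm above the bench, in the front face: nominal middle between the lower ends of the two slots, at y -20 and +20, each 10.5 wide, 145 to 180 high. The lips pass mid-slot (5 mm free above and below, 1.75 mm each side) with the bracket's underside 121 high; a lip stopped by the plate leaves the bracket about 15 mm short..
- seat (a point): On the empty upright, 100 mm above the bench, mid-width in the front face: nominal place of the bracket's origin when home, axes parallel to the bracket's. Slide in along +x, 21 mm higher, until the back plate is flat on the front, then push down 21 mm until the necks rest on the slots' lower ends. True home is off by the plate's unmeasured shift.
- catch (a joint): Sprung ball, radius 8, mid-plate 112 mm above the bench, 2.5 proud of the face. Value: how far it is pressed in, m; 0 = out. The bracket's bar meets it about 16 mm above home and must be pushed over it: 3.5 to 5 N spring, 6 to 18 N downwards (the weight alone does not do it). When home it springs back out into the window: value 0 again.
- mate: The other upright on the same foot, 180 mm to the left or right of the empty one, same make and yaw, with an identical bracket hung and locked on it. Origin on the bench below the centre of its front face. Its bracket stands out 85 mm in front, 100 to 170 mm above the bench.
- wax_tin: Bystander: small tin, 54 diameter, 45 high, on the wooden foot between the uprights. Origin under its centre.
- bowl: Bystander: turned wooden bowl, 150 diameter, 55 high. Origin under its centre.
- blank: Bystander: wooden blank standing on end, 55 x 55 x 190 high. Origin under its centre.
- offcut: Bystander: dark offcut, 110 x 45 x 35 high. Origin under its centre.
- calipers: Bystander: calipers lying flat, 130 long, 10 high. Origin at the pivot.
- mallet: Bystander: wooden mallet, 265 long, 60 high. Origin near the middle, on the bench.
- gouge: Bystander: turning tool with a handle, lying, 260 long. Origin at its middle, on the bench.
Things that resemble listed ones, but are neither listed nor needed, are in the scene too. What is shaped like the bracket but brown, pink or red is not meant.

How it is judged:
By the outcome, as a careful person would: the job done as asked, in the order asked, and still so for the second after the job is handed in, with the robot touching nothing.
It also fails if it takes over 61 s, if anything falls off the work surface, if the arm or the gripper's body presses on something with over 40 N, if the wrist force passes 120 N, or if a joint passes its speed limit or range.

### The arm

A 7-joint arm with a two-finger parallel gripper is mounted at the origin on the work surface. World frame = base frame: x ahead of the robot, y to its left, z up, the work surface at z = 0. Lengths are in m, angles in rad, forces in N, time in s.
With the tool pointing down it reaches from about 0.35 to 0.9 m from the base axis. Payload 8.1 kg.
Tool frame: the origin (TCP) lies midway between the tips of the shut fingers; the grasp point (between the pads) lies 19 mm behind it; z points along the fingers, y is the line along which they close (so a half turn about z gives the same grasp; the last joint's range is limited). The gripper opens to 92 mm and grips with 3 to 60 N. Pads are 19 mm wide; open, the fingers measure 130 mm over their backs; the gripper's body (75 mm by 190 mm) begins 47 mm behind the grasp point.
Start: joints at [-1.351, 0.434, 0.025, 1.573, -0.012, 1.134, -0.075], TCP at [0.198, 0.593, 0.227] pointing down, gripper open.
Joint ranges: [-2.62, 2.62], [-0.44, 2.09], [-1.27, 1.32], [0.08, 2.57], [-1.32, 4.46], [0.12, 2], [-2.74, 2.74]. Speed limits (rad/s): [2.22, 2.22, 3.01, 3.01, 3.14, 3.14, 3.14].

### API

Orientations are given as a rotation vector (axis times angle).
In Python, from cell import arm gives the robot as it stands.
- The arm moves only by the tool carry_out, never from a script. Its arguments are lists of equal length, an entry for each row: "claw": the finger opening in cm, from 0 to 9.18; "delta_pos": the shift along the tool's x, y, z in cm, a list of three; "angular": the turn, a rotation vector about the tool's x, y, z in rad, a list of three. In form: {"claw": [claw, ...], "delta_pos": [[dx, dy, dz], ...], "angular": [[ax, ay, az], ...]}. A call has 1 to 20 rows; each row shifts and turns the commanded pose from where the row before left it, along the tool's axes as they then stand; what a row does not reach is not made up. A row lasts 1/10 s, in which the tool goes at most 50 mm and 8.59 degrees, less where a joint would pass 70% of its speed; a pose out of reach is approached as far as the arm can. A call with a gripper value outside its range is refused whole. The fingers move at their own pace and stop on an object; "force" is the grip in N (left out, the last holds). Time passes only in rows, so rows that do not move let the fingers close. It gives the time, the measured TCP pose, the force, the opening and the grip force at its end, in the units of the state.
- arm.observe(): the state, without advancing time (a new reading comes with each control period).
- arm.get_image(name): name is "scene" or "side" or "wrist"; returns a dict with "frame" (480x640x3 uint8, red, green, blue), "mtx" (3x3 intrinsics, pixels), "dist" ([k1, k2, p1, p2, k3] as OpenCV has them; the pictures are not rectified), "T" (4x4, takes a point from camera to world coordinates). Camera axes: x right, y down, z forward; pixel columns grow to the right and rows downward; lengths in m; the calibration is good to about 2 mm. A picture is of the moment at which its call begins. There is no depth.
- arm.sign_off(): hands the job in; it is judged then, once.
Trained networks look in a picture, given as the dict that the camera call returned (one of the last four; its "shot" number tells which), for a name from the list of things; names that differ only in an ending like _2 or _b are one class to them, and where a whole thing is asked for, a point or a joint stands for the part that bears it (a point fixed in the world has none). Each returns a list of dicts, best first, with "conf" (0 to 1); they miss things now and then, are a little off and sometimes report something else, mostly with a low value. They report only what shows in the picture. A call takes as long as a camera call. They do not tell look-alikes from the thing itself.
- arm.look_for(label, picture): "centre" ([column, row] as shares, 0 to 1, of the picture: columns of its width, rows of its height, amid what is visible of it).
- arm.trace(label, picture): "region" (480x640 bool, what is visible of it) and "centre" ([column, row] as shares, 0 to 1, of the picture: columns of its width, rows of its height, amid what is visible of it).
- arm.place_of(label, picture): "centre" ([column, row] as shares, 0 to 1, of the picture: columns of its width, rows of its height: a listed point, or the origin of a listed thing).
The state is a dict: "clock": time; "joints": joint angles; "dq": joint speeds; "joint_efforts": joint torques, N m; "position": TCP position; "ee_rot": TCP orientation; "force": force on the tool from outside, world axes, zero at the start; "ft_torque": the same for the moment, N m; "width": opening from 0.0 (shut) to 1.0 (fully open); "gripper_force": force on a finger pad.
Only numpy, scipy, OpenCV 4.12 (cv2) and the standard library are available. Lean on these libraries where they do the work, as an engineer would, in place of code of your own. Each camera call takes 0.05 s, during which the arm holds its last target. There are 200 camera calls.

## Working session

There is one attempt and no reset: what is moved stays moved. The work goes in short steps, Python scripts to look and compute and a tool call to move; the robot and the scene stay as the last step left them, time stands still between calls to the robot, and variables do not carry over. Pictures are saved under pics/ and viewed, at most 10 in all, crops included, and the job is handed in when it is done.

Besides the shell and the picture viewer there is one more tool, called after "Call:" as name(argument=value, ...) on one line, values as JSON. carry_out: Moves the arm, as the interface text tells. Its arguments: {"type":"object","properties":{"claw":{"type":"array","items":{"type":"number"}},"delta_pos":{"type":"array","items":{"type":"array","items":{"type":"number"}}},"angular":{"type":"array","items":{"type":"array","items":{"type":"number"}}},"force":{"type":"number"}},"required":["claw","delta_pos","angular"]}

```bash
mkdir -p pics; ls; cat > h.py <<'E'
import numpy as np, cv2, json
from cell import arm
from scipy.spatial.transform import Rotation as R
def ray(p,uv):
    n=cv2.undistortPoints(np.array([[uv]],float),p['mtx'],np.array(p['dist'],float))[0,0]
    T=np.array(p['T']); d=T[:3,:3]@np.array([n[0],n[1],1]); return T[:3,3],d/np.linalg.norm(d)
def px(c): return [c[0]*640,c[1]*480]
def onz(p,uv,z):
    o,d=ray(p,uv); return o+d*(z-o[2])/d[2]
def tri(rs):
    A=0;b=0
    for o,d in rs:
        M=np.eye(3)-np.outer(d,d);A=A+M;b=b+M@o
    x=np.linalg.solve(A,b); return x,[np.linalg.norm(np.cross(x-o,d))*1e3 for o,d in rs]
def proj(p,X):
    T=np.linalg.inv(np.array(p['T'])); return cv2.projectPoints(np.array(X,float).reshape(-1,1,3),cv2.Rodrigues(T[:3,:3])[0],T[:3,3],np.array(p['mtx']),np.array(p['dist'],float))[0][:,0]
def save(p,n): cv2.imwrite('pics/'+n,cv2.cvtColor(p['frame'],cv2.COLOR_RGB2BGR))
E
python3 - <<'E'
from h import *
np.set_printoptions(precision=4,suppress=True)
s=arm.observe(); print({k:np.round(v,3) for k,v in s.items()})
P={n:arm.get_image(n) for n in('scene','side','wrist')}
for n,p in P.items():
    save(p,n+'0.png'); print(n,np.array(p['T'])[:3].tolist())
    for l in('bracket','grip','tabs','window','post','slots','seat','mate','wax_tin','blank'):
        r=arm.place_of(l,p)
        print(n,l,[(round(q['conf'],2),np.round(px(q['centre']),1).tolist()) for q in r][:4])
E
```

```text
pics
{'clock': np.float64(0.0), 'joints': array([-1.351,  0.435,  0.025,  1.574, -0.012,  1.134, -0.075]), 'dq': array([-0.   ,  0.002,  0.001, -0.001,  0.   , -0.002, -0.   ]), 'joint_efforts': array([  0.   , -66.784,   0.985, -31.445,  -0.061,   0.043,   0.   ]), 'position': array([0.198, 0.592, 0.226]), 'ee_rot': array([-0.505, -3.101,  0.003]), 'force': array([0.53 , 0.231, 0.459]), 'ft_torque': array([-0.037, -0.007, -0.023]), 'gripper_force': np.float64(0.0), 'width': np.float64(1.0)}
scene [[-0.6556256356360252, 0.5719841670347425, -0.49293928486014355, 1.0736001238851616], [0.7550466954216353, 0.4899463553667621, -0.43572589617292057, 0.477021084873484], [-0.007714507743609214, -0.6578652457186032, -0.7530961458179662, 0.9249134380809504]]
scene bracket [(0.75, [185.4, 262.9]), (0.68, [255.3, 217.5]), (0.62, [241.8, 247.6]), (0.62, [244.8, 165.5])]
scene grip [(0.95, [232.9, 231.5]), (0.66, [251.7, 161.5]), (0.65, [197.6, 203.2])]
scene tabs [(0.91, [258.0, 204.7]), (0.76, [205.6, 198.7]), (0.63, [242.3, 157.9])]
scene window [(0.96, [242.7, 245.1]), (0.91, [242.2, 163.1]), 
[... 936 characters left out ...]
2])]
side post [(0.65, [281.5, 217.4])]
side slots [(0.69, [283.1, 177.1])]
side seat [(0.87, [276.0, 193.5]), (0.56, [263.5, 305.4])]
side mate [(0.67, [311.8, 256.8])]
side wax_tin []
side blank [(0.81, [430.9, 304.1])]
wrist [[0.3176938024775735, 0.9044317610754579, 0.2847346790000888, 0.12106259358192627], [0.9481932424358869, -0.30288185710341525, -0.09587573017455028, 0.6189194370543449], [-0.00047208712887221763, 0.3004426237995027, -0.953799772980792, 0.3844105554658719]]
wrist bracket []
wrist grip []
wrist tabs []
wrist window [(0.44, [280.7, 420.4])]
wrist post [(0.35, [280.4, 417.6])]
wrist slots [(0.45, [279.9, 419.1])]
wrist seat []
wrist mate []
wrist wax_tin []
wrist blank []
```

View pics/scene0.png

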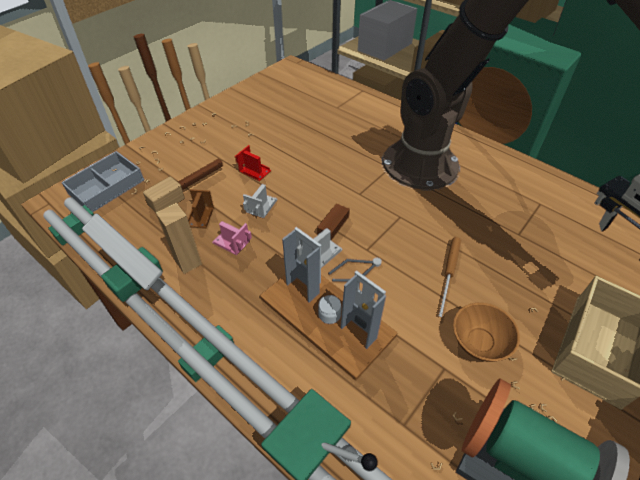

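View pics/side0.png

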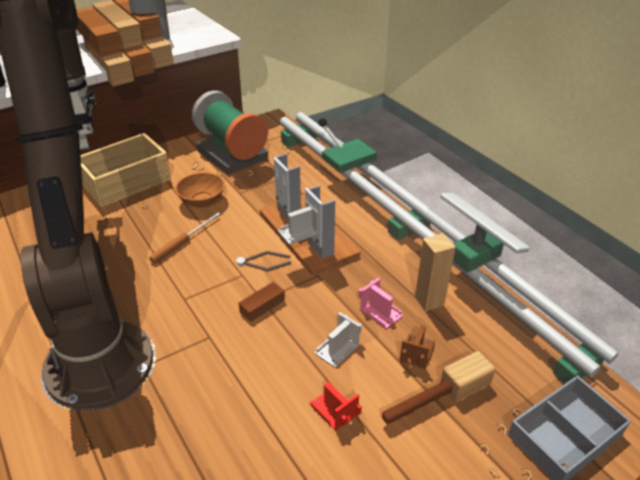

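The steel bracket is at scene (258,203) and side (340,343). The empty upright is at scene (365,310) and side (287,185). The mate, with its bracket hung, is at scene (302,262) and side (318,222). Pink, red and brown look-alikes are nearby.

```bash
python3 - <<'E'
from h import *
np.set_printoptions(precision=4,suppress=True)
a=arm.get_image('scene');b=arm.get_image('side')
def near(p,l,c,f=arm.place_of):
    q=[px(r['centre']) for r in f(l,p)]
    q=[x for x in q if np.hypot(x[0]-c[0],x[1]-c[1])<35]
    return min(q,key=lambda x:np.hypot(x[0]-c[0],x[1]-c[1])) if q else None
for l,ca,cb in[('bracket',(258,208),(342,340)),('tabs',(258,205),(346,329)),('window',(254,213),(346,338)),('grip',(258,203),(338,337)),('post',(366,325),(283,215)),('slots',(366,299),(283,177)),('seat',(369,304),(276,193)),('mate',(305,287),(315,250)),('wax_tin',(328,310),(296,222)),('blank',(187,262),(431,304))]:
    u,v=near(a,l,ca),near(b,l,cb)
    print(l,u,v,tri([ray(a,u),ray(b,v)]) if u and v else [onz(p,w,0) for p,w in((a,u),(b,v)) if w])
for p,n,c in((a,'scene',(325,265)),(b,'side',(305,210))):
    x,y=c; f=p['frame'][y-75:y+75,x-100:x+100] if n=='side' else p['frame'][y-100:y+120,x-130:x+90]
    f=cv2.resize(f,None,fx=3.4 if n=='scene' else 4,fy=2.7 if n=='scene' else 4,interpolation=cv2.INTER_CUBIC)
    cv2.imwrite(f'pics/{n}1.png',cv2.cvtColor(f,cv2.COLOR_RGB2BGR))
    print(f.shape)
E
```

```text
bracket [253.69599999999997, 216.816] [346.688, 338.208] (array([ 0.5212, -0.2399, -0.0026]), [np.float64(2.8903094793649426), np.float64(2.890309479364841)])
tabs [256.704, 203.51999999999998] [345.472, 330.91200000000003] (array([ 0.5063, -0.2446,  0.0366]), [np.float64(2.6083116398658), np.float64(2.608311639865483)])
window [252.09599999999998, 211.92000000000002] [347.776, 337.488] (array([ 0.5179, -0.2482,  0.0099]), [np.float64(2.836267570284779), np.float64(2.83626757028484)])
grip [258.368, 198.72] [338.304, 335.52] (array([ 0.4871, -0.2512,  0.0385]), [np.float64(1.6001235779981156), np.float64(1.600123577998252)])
post [364.79999999999995, 331.584] [281.79200000000003, 219.12] (array([0.6176, 0.231 , 0.0044]), [np.float64(0.46291075192536957), np.float64(0.4629107519254248)])
slots [368.32, 295.296] [282.304, 178.704] (array([0.6181, 0.2229, 0.1494]), [np.float64(2.7990329346939027), np.float64(2.7990329346939484)])
seat [366.71999999999997, 304.416] [276.416, 191.184] (array([0.6078, 0.2251, 0.1081]), [np.float64(5.271448990192665), np.float64(5.271448990192565)])
mate [310.976, 285.59999999999997] [311.616, 257.08799999999997] (array([0.6011, 0.0467, 0.0015]), [np.float64(1.8979912656840412), np.float64(1.8979912656842053)])
wax_tin [328.896, 314.592] None [array([0.6345, 0.1362, 0.    ])]
blank [185.216, 264.48] [430.592, 301.584] (array([ 0.765 , -0.254 , -0.0034]), [np.float64(1.6308978255785682), np.float64(1.630897825578474)])
(594, 748, 3)
(600, 800, 3)
```

Call:
carry_out(claw=[5,5,5,5,5,5,5,5,5,5,5,5,5,5,5,5,5,5], delta_pos=[[-2.2,-2.35,-0.62],[-2.2,-2.35,-0.62],[-2.2,-2.35,-0.62],[-2.2,-2.35,-0.62],[-2.2,-2.35,-0.62],[-2.2,-2.35,-0.62],[-2.2,-2.35,-0.62],[-2.2,-2.35,-0.62],[-2.2,-2.35,-0.62],[-2.2,-2.35,-0.62],[-2.2,-2.35,-0.62],[-2.2,-2.35,-0.62],[0,0,0],[0,0,0],[0,0,0],[0,0,0],[0,0,0],[0,0,0]], angular=[[0,0,0],[0,0,0],[0,0,0],[0,0,0],[0,0,0],[0,0,0],[0,0,0],[0,0,0],[0,0,0],[0,0,0],[0,0,0],[0,0,0],[0,0,-0.12],[0,0,-0.115],[0,-0.13,0],[0,-0.13,0],[0,-0.13,0],[0,0,0]])

```text
clock: 4.55
position: [0.3568, 0.2418, 0.3007]
ee_rot: [0.114, 2.747, -0.023]
force: [0.5, 0.7, -0.9]
width: 0.548
gripper_force: 0.0
```

```bash
python3 - <<'E'
from h import *
np.set_printoptions(precision=4,suppress=True)
s=arm.observe();print(s['position'],R.from_rotvec(s['ee_rot']).as_matrix(),s['force'])
p=arm.get_image('wrist');save(p,'wrist1.png')
print(p['mtx'],p['dist'],p['T'])
for l in('slots','seat','catch','post','mate','tabs','window','wax_tin'):
    print(l,[(round(q['conf'],2),np.round(px(q['centre']),1).tolist()) for q in arm.place_of(l,p)][:4])
E
```

```text
[0.3568 0.2418 0.3007] [[-0.9206  0.0832  0.3816]
 [ 0.0768  0.9965 -0.0321]
 [-0.3829 -0.0003 -0.9238]] [ 0.4812  0.7346 -0.8512]
[[360.5306   0.     317.6171]
 [  0.     360.5306 236.5301]
 [  0.       0.       1.    ]] [-0.049  0.     0.     0.     0.   ] [[ 0.0837  0.7633  0.6406  0.2216]
 [ 0.9965 -0.0644 -0.0534  0.2537]
 [ 0.0005  0.6428 -0.766   0.4158]
 [ 0.      0.      0.      1.    ]]
slots [(0.86, [322.9, 336.2])]
seat [(0.71, [318.0, 307.6])]Traceback (most recent call last):
  File "<stdin>", line 7, in <module>
ValueError: it knows: blank, bowl, bracket, calipers, gouge, grip, mallet, mate, offcut, post, seat, slots, tabs, wax_tin, window
```

View pics/wrist1.png

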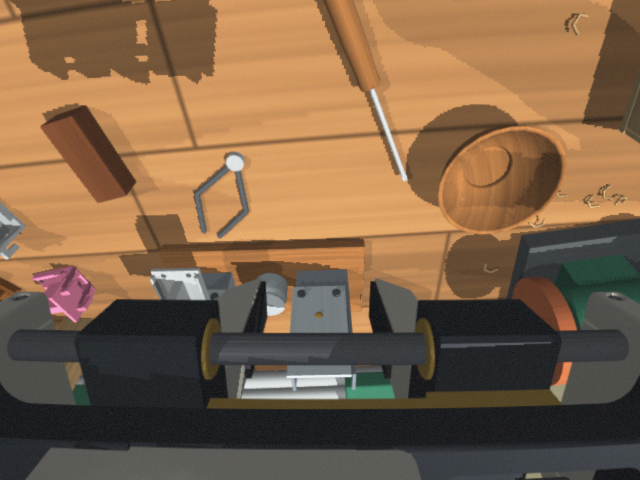

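The wrist view is upside down. The upright is at (320,320), the ball shows as the orange dot at (319,315), and the gripper bar hides the slots. I'll go closer so the slots come above the bar.

Call:
carry_out(claw=[5,5,5,5,5,5,5], delta_pos=[[-2.5,0,1.95],[-2.5,0,1.95],[-2.5,0,1.95],[-2.5,0,1.95],[-2.5,0,1.95],[-2.5,0,1.95],[0,0,0]], angular=[[0,0,0],[0,0,0],[0,0,0],[0,0,0],[0,0,0],[0,0,0],[0,0,0]])

```text
clock: 5.4
position: [0.5463, 0.2225, 0.2491]
ee_rot: [0.129, 2.749, -0.028]
force: [0.3, -0.1, -0.4]
width: 0.541
gripper_force: 0.0
```

```bash
python3 - <<'E'
from h import *
import pickle
np.set_printoptions(precision=4,suppress=True)
p=arm.get_image('wrist');pickle.dump(p,open('w2.pkl','wb'));print(p['T'])
f=cv2.rotate(p['frame'],cv2.ROTATE_180)
cv2.imwrite('pics/wrist2.png',cv2.cvtColor(cv2.resize(f[140:420,130:510],None,fx=2.1,fy=2.1),cv2.COLOR_RGB2BGR))
for l in('slots','seat','post','mate','tabs','window'):
    print(l,[(round(q['conf'],2),np.round(px(q['centre']),1).tolist()) for q in arm.place_of(l,p)][:4])
E
```

```text
[[ 0.0941  0.7647  0.6374  0.4116]
 [ 0.9956 -0.0716 -0.0612  0.236 ]
 [-0.0012  0.6404 -0.7681  0.3647]
 [ 0.      0.      0.      1.    ]]
slots [(0.56, [329.9, 254.2])]
seat [(0.67, [327.6, 220.5])]
post [(0.72, [324.4, 167.9]), (0.31, [19.8, 279.8])]
mate [(0.76, [171.8, 176.1])]
tabs []
window [(0.94, [5.8, 211.6])]
```

View pics/wrist2.png

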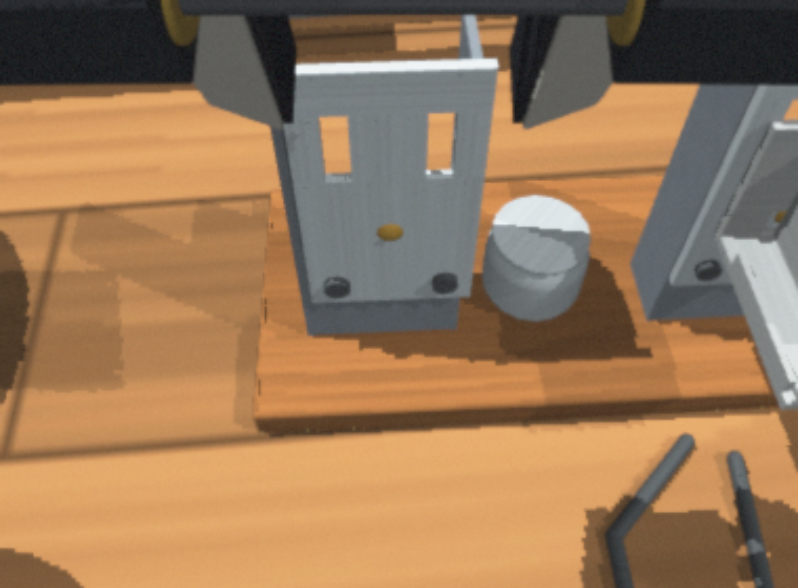

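The full plate is visible: slots in the crop at about (337,148) and (441,144), ball at (390,232), mate bracket at right. Next I fit the plate pose and check it with an overlay.

```bash
cat > fit.py <<'E'
from h import *
import pickle
from scipy.optimize import least_squares
np.set_printoptions(precision=4,suppress=True)
p=pickle.load(open('w2.pkl','rb'))
def mk():
    L={}
    for n,y in(('l',20),('r',-20)):
        for a,s in(('l',5.25),('r',-5.25)):
            L[n+a+'t']=(0,y+s,180);L[n+a+'b']=(0,y+s,145)
    L.update(ptl=(0,38,200),ptr=(0,-38,200));return L
M=mk()
O=dict(llt=(319,117),lrt=(350,115),llb=(324,182),lrb=(353,180),rlt=(428,113),rrt=(455,111),rlb=(427,178),rrb=(452,174),ptl=(296,74),ptr=(497,68))
K=list(O)
obs=np.array([[639-(130+O[k][0]/2.1),479-(140+O[k][1]/2.1)] for k in K]);mod=np.array([M[k] for k in K])/1e3
def W(v,m): return R.from_euler('z',v[3]).apply(m)+v[:3]
f=lambda v:(proj(p,W(v,mod))-obs).ravel()
r=least_squares(f,[.62,.225,0,-.09],loss='soft_l1')
if __name__=='__main__':
    print(r.x,np.degrees(r.x[3]));print(np.c_[f(r.x).reshape(-1,2)].round(2).tolist())
    z=least_squares(lambda v:f([v[0],v[1],0,v[2]]),[.62,.225,-.09]);print('z=0',z.x,z.cost,r.cost)
    ball=W(r.x,np.array([[0,0,.112]]));print('slotmid',W(r.x,np.array([[0,0,.145]])),'ballpx',proj(p,ball))
    im=cv2.cvtColor(p['frame'],cv2.COLOR_RGB2BGR)
    im=cv2.resize(im,None,fx=6,fy=6,interpolation=cv2.INTER_CUBIC)
    for q in proj(p,np.r_[W(r.x,mod),ball]): cv2.circle(im,tuple(int(round(c*6+2.5)) for c in q),4,(0,0,255),1)
    im=cv2.rotate(im,cv2.ROTATE_180)
    x0,y0=6*(130+280/2.1),6*(140+50/2.1); cv2.imwrite('pics/fit.png',im[int(y0):int(y0)+580,int(x0):int(x0)+680])
E
python3 fit.py
```

```text
[ 0.6186  0.221  -0.0058 -0.039 ] -2.233723614310158
[[-0.56, 0.22], [0.61, -0.21], [-1.53, 0.6], [-0.13, 0.15], [-0.28, 0.24], [-0.88, -0.22], [0.4, 0.59], [0.01, -0.83], [8.17, -0.69], [0.39, 0.09]]
z=0 [ 0.6127  0.2209 -0.0381] 52.61504255907948 9.865455329923416
slotmid [[0.6186 0.221  0.1392]] ballpx [[322.9925 229.7971]]
```

View pics/fit.png

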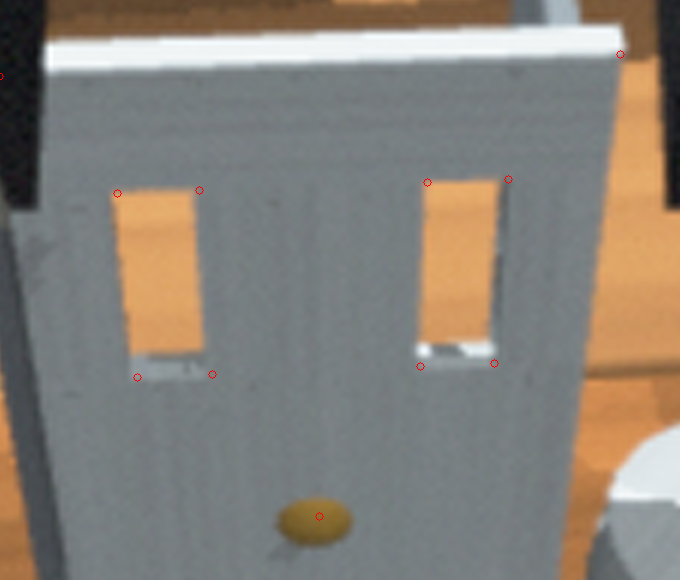

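```bash
cat > fit2.py <<'E'
import fit; from fit import *
O6=dict(llt=(113,192),lrt=(196,189),llb=(132,381),lrb=(208,378),rlt=(424,181),rrt=(510,179),rlb=(415,370),rrb=(495,365),ptr=(623,57))
x0,y0=int(6*(130+280/2.1)),int(6*(140+50/2.1))
K=list(O6)
obs=np.array([[(3839-(x0+O6[k][0])-2.5)/6,(2879-(y0+O6[k][1])-2.5)/6] for k in K]);mod=np.array([M[k] for k in K])/1e3
f=lambda v:(proj(p,W(v,mod))-obs).ravel()
r=least_squares(f,[.62,.225,0,-.09]);J=np.linalg.inv(r.jac.T@r.jac)**1
if __name__=='__main__':
    print(r.x,np.degrees(r.x[3]),r.cost,0.4*np.sqrt(np.diag(J)));print(f(r.x).reshape(-1,2).round(2).tolist())
    for yaw in(-.05,-.07,-.09):
        z=least_squares(lambda v:f([*v,yaw]),[.62,.225,0]);print(yaw,z.x,z.cost)
    c=lambda u,v:[639-(130+u/2.1),479-(140+v/2.1)]
    A=onz(p,c(262,418),.02);B=onz(p,c(775,402),.02);d=A-B;print('foot',A,B,np.degrees(np.arctan2(-d[0],d[1])))
    A=onz(p,c(307,335),.02);B=onz(p,c(457,330),.02);d=A-B;print('post base',A,B,np.degrees(np.arctan2(-d[0],d[1])))
    A=onz(p,c(650,320),.02);print('mate base left',A)
E
python3 fit2.py
```

```text
[ 0.6156  0.2216 -0.0031 -0.0463] -2.6502468914657937 0.7951347529704151 [0.0008 0.0001 0.0008 0.0066]
[[0.21, -0.19], [0.25, -0.23], [-0.1, 0.34], [-0.0, 0.28], [-0.34, -0.33], [0.32, -0.23], [-0.69, 0.17], [0.18, -0.24], [0.11, 0.46]]
-0.05 [ 0.6155  0.2216 -0.0031] 0.820591276895935
-0.07 [ 0.6153  0.2217 -0.0027] 1.8173562953736526
-0.09 [ 0.615   0.2217 -0.0024] 4.260317958152362
foot [0.5761 0.2884 0.02  ] [0.5597 0.0348 0.02  ] -3.706149710613632
post base [0.6209 0.2658 0.02  ] [0.6166 0.187  0.02  ] -3.1288098706125154
mate base left [0.6127 0.0833 0.02  ]
```

Call:
carry_out(claw=[5,5,5,5,5,5,5,5,5,5,5,5,5,5,5,5,5,5,5,5], delta_pos=[[2.15,0,-4.5],[2.15,0,-4.5],[0,0,0],[0,0,0],[0,0,0],[-0.4,-3.97,0.79],[-0.4,-3.97,0.79],[-0.4,-3.97,0.79],[-0.4,-3.97,0.79],[-0.4,-3.97,0.79],[-0.4,-3.97,0.79],[-0.4,-3.97,0.79],[-0.4,-3.97,0.79],[-0.4,-3.97,0.79],[-0.4,-3.97,0.79],[-0.4,-3.97,0.79],[-0.4,-3.97,0.79],[0,0,0],[0,0,0],[0,0,0]], angular=[[0,0,0],[0,0,0],[0,0.13,0],[0,0.13,0],[0,0.13,0],[0,0,0],[0,0,0],[0,0,0],[0,0,0],[0,0,0],[0,0,0],[0,0,0],[0,0,0],[0,0,0],[0,0,0],[0,0,0],[0,0,0],[0,0,-0.145],[0,0,-0.145],[0,0,0]])

```text
clock: 7.75
position: [0.474, -0.2467, 0.2223]
ee_rot: [-0.321, 3.124, 0.001]
force: [-0.9, 0.0, -0.5]
width: 0.548
gripper_force: 0.0
```

```bash
python3 - <<'E'
from h import *
import pickle
np.set_printoptions(precision=4,suppress=True)
s=arm.observe();print(s['position'],R.from_rotvec(s['ee_rot']).as_matrix(),s['joints'])
p=arm.get_image('wrist');pickle.dump(p,open('w3.pkl','wb'))
cv2.imwrite('pics/wrist3.png',cv2.cvtColor(cv2.rotate(p['frame'],cv2.ROTATE_180),cv2.COLOR_RGB2BGR))
for l in('bracket','grip','tabs','window'):
    print(l,[(round(q['conf'],2),np.round(px(q['centre']),1).tolist()) for q in arm.place_of(l,p)][:4])
E
```

```text
[ 0.474  -0.2467  0.2223] [[-0.9791 -0.2033  0.0007]
 [-0.2033  0.9791  0.0005]
 [-0.0008  0.0004 -1.    ]] [-0.0129  0.3054  0.5101  1.8316 -0.1712  1.0476  2.339 ]
bracket [(0.91, [310.6, 238.7]), (0.68, [347.9, 331.5]), (0.67, [159.0, 80.1]), (0.66, [177.3, 274.3])]
grip [(0.94, [306.5, 226.8]), (0.71, [171.7, 77.0]), (0.65, [322.2, 355.4])]
tabs [(0.96, [136.8, 77.4]), (0.91, [350.8, 352.8]), (0.89, [313.9, 257.7]), (0.59, [167.1, 291.9])]
window [(0.89, [153.8, 80.9]), (0.87, [345.0, 338.9]), (0.79, [313.3, 245.4]), (0.67, [175.6, 281.9])]
```

View pics/wrist3.png

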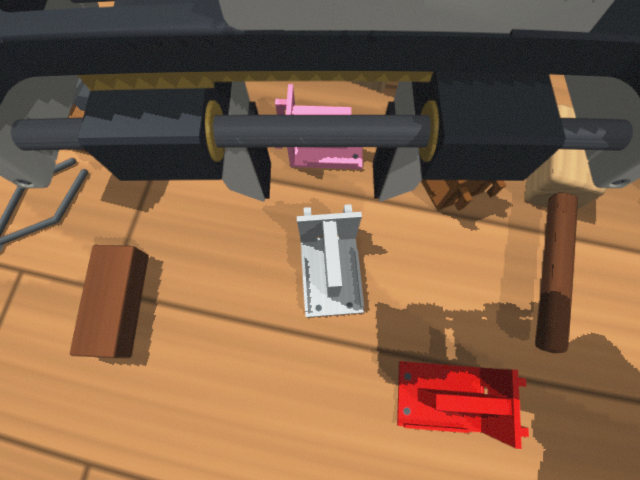

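The steel bracket is at rotated (331,265), with its tabs pointing up at (308,211) and (348,208). The rib runs from (329,222) to (336,294). I'll zoom in for exact corners.

```bash
python3 - <<'E'
from h import *
import pickle
p=pickle.load(open('w3.pkl','rb'))
f=cv2.rotate(p['frame'],cv2.ROTATE_180)[198:324,285:380]
cv2.imwrite('pics/z3.png',cv2.cvtColor(cv2.resize(f,None,fx=4.7,fy=4.7,interpolation=cv2.INTER_CUBIC),cv2.COLOR_RGB2BGR))
E
```

```text
(no output)
```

View pics/z3.png

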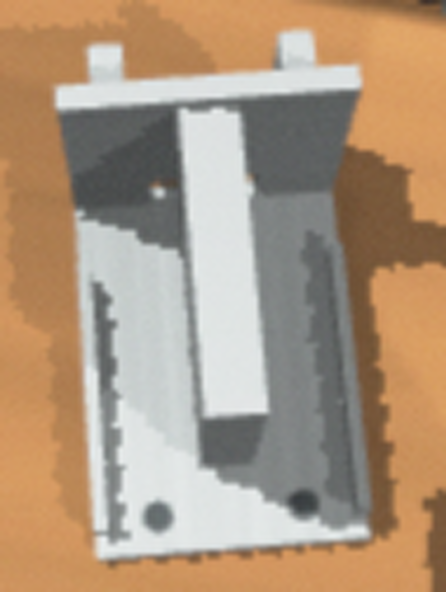

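```bash
cat > fitb.py <<'E'
from h import *
import pickle
from scipy.optimize import least_squares
np.set_printoptions(precision=4,suppress=True)
p=pickle.load(open('w3.pkl','rb'))
D=[(57,108,-5,30,70),(358,88,-5,-30,70),(56,88,0,30,70),(359,68,0,-30,70),(201,418,-67,6,66),(268,412,-67,-6,66),(178,110,-5,6,66),(242,110,-5,-6,66),(97,560,-85,30,0),(370,540,-85,-30,0),(88,46,15,23.5,54),(122,44,15,16.5,54),(278,36,15,-16.5,54),(315,32,15,-23.5,54)]
D=np.array(D,float);mod=D[:,2:]/1e3
obs=np.c_[639-(285+(D[:,0]+.5)/4.7-.5),479-(198+(D[:,1]+.5)/4.7-.5)]
W=lambda v,m:R.from_euler('z',v[3]).apply(m)+v[:3]
f=lambda v:(proj(p,W(v,mod))-obs).ravel()
r=least_squares(f,[.52,-.243,0,.2],loss='soft_l1')
print(r.x,np.degrees(r.x[3]),r.cost);print(f(r.x).reshape(-1,2).round(1).tolist())
s=arm.observe();T=R.from_rotvec(s['ee_rot'])
g=W(r.x,np.array([[-.043,0,.047]]))[0];print('grip',g)
t=g-[0,0,.019];print('tcp target',t,'tool delta cm',T.inv().apply(t-s['position'])*100)
tx=-T.as_matrix()[:2,0];print('tool yaw',np.arctan2(tx[1],tx[0]),'-> tool z turn',np.arctan2(tx[1],tx[0])-r.x[3])
E
python3 fitb.py
```

```text
[ 0.519  -0.2436 -0.0005  0.277 ] 15.869972170995792 1.8724372778262333
[[-0.1, -0.6], [-0.7, -0.5], [-0.0, 0.2], [0.1, 0.3], [-0.5, 0.1], [0.2, -0.2], [-0.3, 0.0], [0.6, 0.9], [-0.0, -0.1], [0.8, -0.1], [-0.1, -0.2], [0.0, -0.1], [-0.2, 0.4], [0.6, 0.0]]
grip [ 0.4777 -0.2554  0.0465]
tcp target [ 0.4777 -0.2554  0.0275] tool delta cm [-0.161  -0.9581 19.4757]
tool yaw 0.20040232667244065 -> tool z turn -0.07658093991130846
```

Call:
carry_out(claw=[5,5,5,5,5,5,5,5,5,5,0.5,0.5,0.5,0.5,0.5,0.5,0.5,0.5], delta_pos=[[0,0,0],[-0.09,-0.97,0],[0,0,3.5],[0,0,3.5],[0,0,3.5],[0,0,3.5],[0,0,2.5],[0,0,2],[0,0,0.97],[0,0,0],[0,0,0],[0,0,0],[0,0,0],[0,0,0],[0,0,0],[0,0,0],[0,0,0],[0,0,0]], angular=[[0,0,-0.077],[0,0,0],[0,0,0],[0,0,0],[0,0,0],[0,0,0],[0,0,0],[0,0,0],[0,0,0],[0,0,0],[0,0,0],[0,0,0],[0,0,0],[0,0,0],[0,0,0],[0,0,0],[0,0,0],[0,0,0]], force=35)

```text
clock: 9.8
position: [0.4777, -0.2559, 0.0276]
ee_rot: [-0.437, 3.111, -0.0]
force: [-1.3, 0.3, 6.0]
width: 0.125
gripper_force: 35.0
```

```bash
python3 - <<'E'
from h import *
np.set_printoptions(precision=4,suppress=True)
s=arm.observe();T=R.from_rotvec(s['ee_rot']);t=-T.as_matrix()[:2,0]
print(s['position'],T.as_matrix()[2],np.arctan2(t[1],t[0]),s['force'],s['width']*91.8,s['gripper_force'],s['joints'])
E
```

```text
[ 0.4777 -0.2559  0.0276] [-0.0005 -0.0001 -1.    ] 0.2791151763563344 [-1.282   0.3464  6.0181] 11.446731059184023 35.000333189964294 [ 0.125   0.5743  0.3741  1.9975 -0.3441  0.63    2.5751]
```

Call:
carry_out(claw=[0.5,0.5,0.5,0.5,0.5,0.5,0.5,0.5,0.5,0.5,0.5,0.5,0.5,0.5,0.5,0.5,0.5,0.5,0.5,0.5], delta_pos=[[0,0,-1.5],[0,0,-4],[0,0,-4.5],[0,0,-4.5],[0,0,-4.5],[0,0,-3.2],[0,0,0],[0,0,0],[0,0,0],[0.3,2,0],[0.54,4,0],[0.54,4,0],[0.54,4,0],[0.54,4,0],[0.54,4,0],[0.54,4,0],[0.54,4,0],[0.54,4,0],[0.54,4,0],[0.3,2,0]], angular=[[0,0,0],[0,0,0],[0,0,0],[0,0,0],[0,0,0],[0,0,0],[0,0,0.112],[0,0,0.112],[0,0,0.111],[0,0,0],[0,0,0],[0,0,0],[0,0,0],[0,0,0],[0,0,0],[0,0,0],[0,0,0],[0,0,0],[0,0,0],[0,0,0]])

```text
clock: 11.8
position: [0.444, 0.1502, 0.2487]
ee_rot: [-0.082, -3.139, -0.001]
force: [0.6, 0.3, -3.7]
width: 0.13
gripper_force: 35.0
```

```bash
cat > go.py <<'E'
from h import *
import sys
np.set_printoptions(precision=4,suppress=True)
# usage: go.py dx z [dy]: bracket origin at seat + dx(mm) along bracket x, underside height z mm, lateral dy
YAW=-.055; S=np.array([.6155,.2216]); OFF=.043; TZ=.0276
s=arm.observe();T=R.from_rotvec(s['ee_rot']);t=-T.as_matrix()[:2,0];yaw=np.arctan2(t[1],t[0])
ex=np.array([np.cos(YAW),np.sin(YAW)]);ey=np.array([-ex[1],ex[0]])
o=s['position'][:2]+OFF*t/np.linalg.norm(t);d=o-S
print('clock',s['clock'],'bracket rel seat mm: x %.1f y %.1f z %.1f'%(d@ex*1e3,d@ey*1e3,(s['position'][2]-TZ)*1e3),'yaw err %.4f'%(yaw-YAW),'tool zrow',T.as_matrix()[2],'F(b)',s['force']@np.r_[ex,0],s['force']@np.r_[ey,0],s['force'][2],'M',s['ft_torque'],'w',s['width']*91.8)
if len(sys.argv)>2:
    a=[float(x) for x in sys.argv[1:]]+[0]
    tgt=np.r_[S+ex*(a[0]/1e3-OFF)+ey*a[2]/1e3,a[1]/1e3+TZ]
    print('delta cm (after yaw turn z=%.4f)'%(yaw-YAW), np.array([-(tgt[:2]-s['position'][:2])@ex,(tgt[:2]-s['position'][:2])@ey,-(tgt[2]-s['position'][2])])*100)
E
python3 go.py -45 118
python3 -c "
from cell import arm;print(arm.observe()['joints'])"
```

```text
clock 11.8 bracket rel seat mm: x -124.3 y -80.6 z 221.1 yaw err 0.0030 tool zrow [ 0.0014  0.0005 -1.    ] F(b) 0.5731440371557479 0.28847122247593415 -3.661280784357266 M [0.0143 0.0317 0.0069] w 11.961849879898539
delta cm (after yaw turn z=0.0030) [-7.929   8.0738 10.3144]
[-0.72081     0.15378011  0.32543533  1.92491744 -0.05697666  1.07252669
  1.14717381]
```

Call:
carry_out(claw=[0.5,0.5,0.5,0.5,0.5,0.5,0.5,0.5,0.5,0.5,0.5,0.5,0.5,0.5], delta_pos=[[0,2,0],[0,2,0],[0,2,0],[0,2.07,0],[0,0,2],[0,0,3],[0,0,3],[0,0,2.3],[-2,0,0],[-2.5,0,0],[-2,0,0],[-1.4,0,0],[0,0,0],[0,0,0]], angular=[[0,0,0.003],[0,0,0],[0,0,0],[0,0,0],[0,0,0],[0,0,0],[0,0,0],[0,0,0],[0,0,0],[0,0,0],[0,0,0],[0,0,0],[0,0,0],[0,0,0]])

```text
clock: 13.2
position: [0.528, 0.2221, 0.1456]
ee_rot: [-0.093, -3.139, 0.001]
force: [-0.7, -0.3, -2.2]
width: 0.128
gripper_force: 35.0
```

```bash
python3 go.py -20 118
python3 - <<'E'
from h import *
import pickle
P=[arm.get_image(n) for n in('side','scene','wrist')];pickle.dump(P,open('pre.pkl','wb'))
a=P[0]['frame'][130:240,230:340];b=P[1]['frame'][230:340,310:420]
c=np.hstack([cv2.resize(x,(400,400),interpolation=cv2.INTER_CUBIC) for x in(a,b)])
cv2.imwrite('pics/pre.png',cv2.cvtColor(c,cv2.COLOR_RGB2BGR))
E
```

```text
clock 13.2 bracket rel seat mm: x -44.4 y -4.5 z 118.0 yaw err -0.0043 tool zrow [ 0.0016 -0.0008 -1.    ] F(b) -0.6450143617085496 -0.3142042108308033 -2.215906084543656 M [0.0772 0.0965 0.0206] w 11.729169412345698
delta cm (after yaw turn z=-0.0043) [-2.4354  0.4302  0.0017]
```

View pics/pre.png

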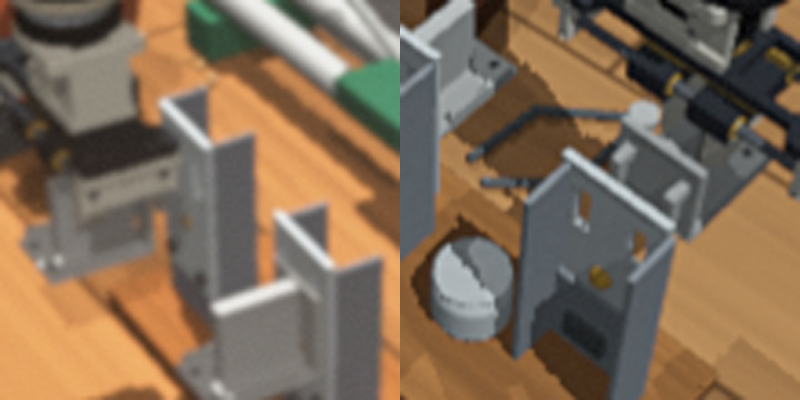

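The side view (left) shows the bracket held square just in front of the empty upright. The scene view (right) shows both tabs facing the slots at about (585,205) and (638,245). Correct the 4 mm lateral offset, then feel forward.

Call:
carry_out(claw=[0.5,0.5,0.5,0.5,0.5,0.5,0.5,0.5], delta_pos=[[0,0.43,0],[-0.8,0,0],[-0.8,0,0],[-0.7,0,0],[0,0,0],[0,0,0],[0,0,0],[0,0,0]], angular=[[0,0,-0.004],[0,0,0],[0,0,0],[0,0,0],[0,0,0],[0,0,0],[0,0,0],[0,0,0]])

```text
clock: 14.15
position: [0.5518, 0.2254, 0.1463]
ee_rot: [-0.086, -3.14, 0.0]
force: [0.7, 0.1, -2.1]
width: 0.129
gripper_force: 35.0
```

```bash
python3 go.py -11 118
```

```text
clock 14.15 bracket rel seat mm: x -20.8 y 0.3 z 118.7 yaw err 0.0002 tool zrow [ 0.0003 -0.     -1.    ] F(b) 0.7199209259825772 0.1430994263091096 -2.0829060541109756 M [-0.0105  0.0498 -0.0261] w 11.853837152009406
delta cm (after yaw turn z=0.0002) [-0.9782 -0.0339  0.0693]
```

Call:
carry_out(claw=[0.5,0.5,0.5,0.5,0.5,0.5,0.5], delta_pos=[[-0.3,0,0],[-0.2,0,0],[-0.2,0,0],[-0.2,0,0],[-0.15,0,0],[0,0,0],[0,0,0]], angular=[[0,0,0],[0,0,0],[0,0,0],[0,0,0],[0,0,0],[0,0,0],[0,0,0]])

```text
clock: 14.85
position: [0.5626, 0.2248, 0.1463]
ee_rot: [-0.086, -3.14, 0.0]
force: [-0.8, 0.5, -3.1]
width: 0.129
gripper_force: 35.0
```

```bash
python3 go.py 0 118
```

```text
clock 14.85 bracket rel seat mm: x -10.0 y 0.3 z 118.7 yaw err 0.0000 tool zrow [ 0.0001 -0.     -1.    ] F(b) -0.7863250528209321 0.4753461852486102 -3.1365724198490303 M [ 0.0599  0.0785 -0.0043] w 11.860205543832942
delta cm (after yaw turn z=0.0000) [-1.0023 -0.0329  0.07  ]
```

Call:
carry_out(claw=[0.5,0.5,0.5,0.5,0.5,0.5], delta_pos=[[-0.2,0,0],[-0.2,0,0],[-0.15,0,0],[-0.15,0,0],[0,0,0],[0,0,0]], angular=[[0,0,0],[0,0,0],[0,0,0],[0,0,0],[0,0,0],[0,0,0]])

```text
clock: 15.45
position: [0.5696, 0.2245, 0.1463]
ee_rot: [-0.086, -3.14, 0.0]
force: [-0.2, 0.3, -2.7]
width: 0.127
gripper_force: 35.0
```

```bash
python3 go.py 0 118
```

```text
clock 15.45 bracket rel seat mm: x -3.0 y 0.3 z 118.7 yaw err 0.0000 tool zrow [ 0.0001 -0.     -1.    ] F(b) -0.25417712920062074 0.2932993118796622 -2.6878440440205447 M [ 0.044   0.0186 -0.0025] w 11.68399904649616
delta cm (after yaw turn z=0.0000) [-0.2986 -0.0327  0.0697]
```

Both lips are through the slots without contact. Next: creep until the back plate touches.

Call:
carry_out(claw=[0.5,0.5,0.5,0.5,0.5], delta_pos=[[-0.1,0,0],[-0.1,0,0],[-0.1,0,0],[0,0,0],[0,0,0]], angular=[[0,0,0],[0,0,0],[0,0,0],[0,0,0],[0,0,0]])

```text
clock: 15.95
position: [0.5716, 0.2245, 0.1462]
ee_rot: [-0.085, -3.139, 0.0]
force: [-5.5, -0.0, 0.5]
width: 0.127
gripper_force: 35.0
```

```bash
python3 go.py 0 118
```

```text
clock 15.95 bracket rel seat mm: x -1.0 y 0.5 z 118.6 yaw err 0.0006 tool zrow [ 0.0018 -0.0002 -1.    ] F(b) -5.471242204757746 -0.31652696522100027 0.5249697118447387 M [0.0448 1.0986 0.141 ] w 11.696437498110019
delta cm (after yaw turn z=0.0006) [-0.0998 -0.0463  0.0619]
```

Call:
carry_out(claw=[0.5,0.5,0.5,0.5,0.5,0.5,0.5], delta_pos=[[0.05,0,0.1],[0,0,0.2],[0,0,0.2],[0,0,0.2],[0,0,0.2],[0,0,0],[0,0,0]], angular=[[0,0,0],[0,0,0],[0,0,0],[0,0,0],[0,0,0],[0,0,0],[0,0,0]])

```text
clock: 16.65
position: [0.5713, 0.2245, 0.1367]
ee_rot: [-0.086, -3.139, 0.0]
force: [-4.5, 1.1, -3.3]
width: 0.13
gripper_force: 35.0
```

```bash
python3 go.py 0 97
```

```text
clock 16.65 bracket rel seat mm: x -1.3 y 0.5 z 109.1 yaw err 0.0004 tool zrow [ 0.0016 -0.0002 -1.    ] F(b) -4.5783755902757095 0.8864121634177162 -3.299139122204221 M [ 0.2993  1.1938 -0.0592] w 11.960311297519164
delta cm (after yaw turn z=0.0004) [-0.1329 -0.0513  1.2108]
```

Call:
carry_out(claw=[0.5,0.5,0.5,0.5,0.5], delta_pos=[[0,0,0.15],[0,0,0.15],[0,0,0.15],[0,0,0],[0,0,0]], angular=[[0,0,0],[0,0,0],[0,0,0],[0,0,0],[0,0,0]])

```text
clock: 17.15
position: [0.5714, 0.2244, 0.1322]
ee_rot: [-0.086, -3.139, 0.001]
force: [-4.7, 0.1, -5.2]
width: 0.125
gripper_force: 35.0
```

```bash
python3 go.py 0 97
```

```text
clock 17.15 bracket rel seat mm: x -1.2 y 0.4 z 104.6 yaw err 0.0003 tool zrow [ 0.0014 -0.0005 -1.    ] F(b) -4.724362482158935 -0.14107647147799515 -5.235791251739536 M [0.3216 1.3691 0.0745] w 11.499821944325552
delta cm (after yaw turn z=0.0003) [-0.1177 -0.0338  0.7597]
```

Call:
carry_out(claw=[0.5,0.5,0.5,0.5,0.5,0.5], delta_pos=[[0,0,0.15],[0,0,0.15],[0,0,0.15],[0,0,0.15],[0,0,0],[0,0,0]], angular=[[0,0,0],[0,0,0],[0,0,0],[0,0,0],[0,0,0],[0,0,0]])

```text
clock: 17.75
position: [0.5716, 0.2243, 0.1268]
ee_rot: [-0.086, -3.14, 0.0]
force: [-7.2, -0.3, -0.8]
width: 0.128
gripper_force: 35.0
```

```bash
python3 go.py 0 97
```

```text
clock 17.75 bracket rel seat mm: x -1.0 y 0.3 z 99.2 yaw err 0.0004 tool zrow [ 0.0009 -0.0002 -1.    ] F(b) -7.161855358915448 -0.7012026361726122 -0.8249354764192801 M [0.0531 1.5253 0.1344] w 11.727995996050987
delta cm (after yaw turn z=0.0004) [-0.097  -0.0313  0.2184]
```

Call:
carry_out(claw=[0.5,0.5,0.5,0.5,0.5], delta_pos=[[0.05,0,0.1],[0,0,0.1],[0,0,0.1],[0,0,0],[0,0,0]], angular=[[0,0,0],[0,0,0],[0,0,0],[0,0,0],[0,0,0]])

```text
clock: 18.25
position: [0.5719, 0.2245, 0.1256]
ee_rot: [0.086, 3.139, 0.001]
force: [-11.3, -2.3, 15.0]
width: 0.126
gripper_force: 35.0
```

```bash
python3 go.py 0 97
```

```text
clock 18.25 bracket rel seat mm: x -0.7 y 0.5 z 98.0 yaw err 0.0004 tool zrow [-0.0011  0.0009 -1.    ] F(b) -11.146207073066867 -2.9478894964206193 14.993496739491583 M [-0.4573  2.1795  0.2695] w 11.555745475421562
delta cm (after yaw turn z=0.0004) [-0.0689 -0.0458  0.1044]
```

Call:
carry_out(claw=[0.5,0.5,0.5], delta_pos=[[0.1,0,0.07],[0,0,0],[0,0,0]], angular=[[0,0,0],[0,0,0],[0,0,0]])

```text
clock: 18.55
position: [0.5717, 0.2245, 0.1255]
ee_rot: [0.086, 3.138, 0.002]
force: [-9.6, -3.2, 16.9]
width: 0.131
gripper_force: 35.0
```

```bash
python3 go.py 0 97
python3 - <<'E'
from h import *
import pickle
P=[arm.get_image(n) for n in('side','scene')];pickle.dump(P,open('home.pkl','wb'))
a=P[0]['frame'][130:240,230:340];b=P[1]['frame'][230:340,310:420]
c=np.hstack([cv2.resize(x,(400,400),interpolation=cv2.INTER_CUBIC) for x in(a,b)])
cv2.imwrite('pics/home.png',cv2.cvtColor(c,cv2.COLOR_RGB2BGR))
E
```

```text
clock 18.55 bracket rel seat mm: x -0.9 y 0.5 z 97.9 yaw err 0.0003 tool zrow [-0.0027  0.0014 -1.    ] F(b) -9.37427929706607 -3.7130654858304952 16.937267878494854 M [-0.5359  1.8974  0.2158] w 12.025565136003243
delta cm (after yaw turn z=0.0003) [-0.089  -0.0494  0.0907]
```

View pics/home.png

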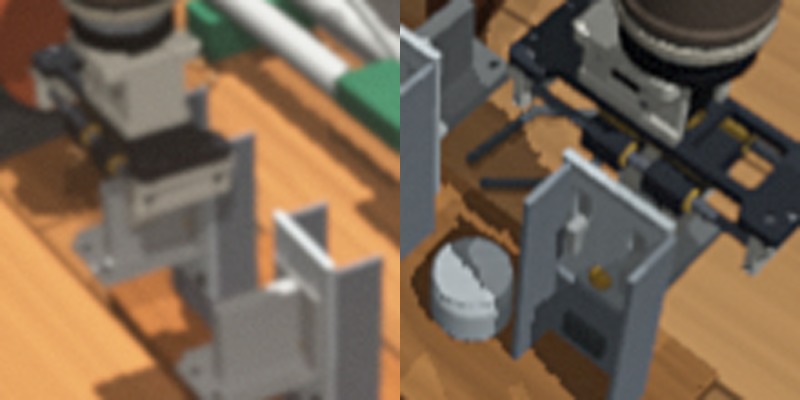

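The side view shows the bracket level against the upright. The scene view shows the near lip hooked below its slot at (574,230), but the far one at (637,242) is unclear. I'll compare predicted lip outlines with pixel changes.

```bash
python3 - <<'E'
from h import *
import pickle
np.set_printoptions(precision=1,suppress=True,linewidth=200)
a=pickle.load(open('pre.pkl','rb'))[1];b=pickle.load(open('home.pkl','rb'))[1]
W=lambda m,z:R.from_euler('z',-.055).apply(np.array(m)/1e3)+np.array([.6150,.2220,z])
for y in(20,-20):
    print('y',y,'lip back corners',proj(b,W([[15,y+s,h] for s in(3.5,-3.5) for h in(29,54)],.098)).tolist())
    print(' slot',proj(b,W([[5,y+s,h] for s in(5.25,-5.25) for h in(45,80)],.0975)).tolist())
ga,gb=[cv2.cvtColor(p['frame'],cv2.COLOR_RGB2GRAY) for p in(a,b)]
for y in(20,-20):
    c=proj(b,W([[10,y,45]],.098))[0].astype(int);print(y,c)
    for g in(ga,gb): print(g[c[1]-10:c[1]+10,c[0]-8:c[0]+9])
E
```

```text
y 20 lip back corners [[370.71426039293533, 311.21186220997794], [371.8369901400394, 304.8268421055667], [368.1478270683027, 309.2410202433535], [369.2120810560512, 302.83508317089763]]
 slot [[375.09377977890694, 304.80946757553056], [376.82147998893294, 295.51561192630777], [371.1951750276104, 301.8637120257415], [372.7960585155816, 292.5277828233494]]
y -20 lip back corners [[356.26662098354007, 300.11358296723256], [357.0653255443286, 293.61539354282735], [353.7919686385142, 298.21177330825503], [354.5364450053834, 291.69532719984164]]
 slot [[360.4405320741775, 293.7353363510797], [361.6983240836015, 284.28928471070526], [356.68233763997364, 290.8941126354553], [357.8226010058958, 281.41165635816276]]
20 [371 304]
[[ 92  92  93  92  91  90  91  92  90  91  95  82  80  87  90  91  91]
 [ 91  93  91  90  89  91  91  92  93  96  98  81  81  84  86  92  91]
 [ 90  92  92  92  91  91  92  91  93 102 109  82  81  80  84  91  90]
 [ 92  91  93  92  91  91  91  91  94 104 116  84  78  81  86  86  82]
 [ 91  93  93  95  90  92  91  92  92  97 101  79  79  94 104  81  85]
 [ 92  93  94  9
[... 4626 characters left out ...]
 91  89  72  53  67 103 129 144 131 115  99  92  92  93  93]
 [ 92  94  94  86  55  52  66  78  89 114 118 105  91  91  91  94  92]
 [ 92  93  95  89  55  55  72  80  87 113 116 102  91  91  92  92  93]
 [ 91  92  96  87  54  59  81  78  90 117 117  99  92  91  90  94  92]
 [ 92  93  94  87  55  60  83  80  93 123 117  96  92  93  91  93  93]
 [ 93  92  93  87  56  59  85  81  97 121 111  94  91  93  94  94  93]
 [ 94  94  95  87  53  63  89  86  97 112 100  92  90  92  92  93  95]
 [ 93  95  95  87  59  80  93  91  93  98  92  92  92  91  93  93  94]
 [ 94  93  93  89  81  93  94  91  90  93  92  94  92  91  92  94  93]
 [ 93  93  93  92  95  98  92  92  94  92  94  93  93  91  88  94  93]]
```

Both lips match the prediction for the home height (the far one is just in shadow), and there is a firm stop at 17 N. I'll relieve the push, release, rise, then re-press on the rib top with shut fingers as a check.

Call:
carry_out(claw=[0.5,0.5,3,4,4,4,4,4,4,4,4,4,4,4], delta_pos=[[0.1,0,-0.2],[0,0,0],[0,0,0],[0,0,0],[0,0,0],[0,0,0],[0.2,0,0],[0,0,-1],[0,0,-2],[0,0,-2],[0,0,-1.5],[0,0,0],[0,0,0],[0,0,0]], angular=[[0,0,0],[0,0,0],[0,0,0],[0,0,0],[0,0,0],[0,0,0],[0,0,0],[0,0,0],[0,0,0],[0,0,0],[0,0,0],[0,0,0],[0,0,0],[0,0,0]])

```text
clock: 20.05
position: [0.5671, 0.2245, 0.1894]
ee_rot: [-0.086, -3.139, 0.001]
force: [0.0, 0.7, -0.7]
width: 0.436
gripper_force: 0.0
```

```bash
python3 go.py 0 97; python3 -c "
from cell import arm;s=arm.observe();print(s['position'],s['force'])"
```

```text
clock 20.05 bracket rel seat mm: x -5.5 y 0.2 z 161.8 yaw err 0.0002 tool zrow [ 0.001  -0.0005 -1.    ] F(b) -0.019327733885964704 0.6962436820996947 -0.6568554557207543 M [-0.0012  0.0351 -0.0244] w 39.98719425092246
delta cm (after yaw turn z=0.0002) [-0.5526 -0.022   6.483 ]
[0.56705952 0.22448718 0.18942992] [ 0.01897559  0.69625337 -0.65685546]
```

Call:
carry_out(claw=[0,0,0,0,0,0,0,0,0,0,0,0,0], delta_pos=[[-1,0,0],[-1,0,0],[0,0,0],[0,0,0],[0,0,0],[0,0,1],[0,0,0.9],[0,0,0.3],[0,0,0.2],[0,0,0.2],[0,0,0.15],[0,0,0],[0,0,0]], angular=[[0,0,0],[0,0,0],[0,0,0],[0,0,0],[0,0,0],[0,0,0],[0,0,0],[0,0,0],[0,0,0],[0,0,0],[0,0,0],[0,0,0],[0,0,0]], force=10)

```text
clock: 21.35
position: [0.5879, 0.2237, 0.1635]
ee_rot: [0.086, 3.139, 0.001]
force: [-1.4, -0.5, 4.6]
width: 0.004
gripper_force: 2.5
```

Call:
carry_out(claw=[0,0,0,0], delta_pos=[[0,0,0.1],[0,0,0.1],[0,0,0],[0,0,0]], angular=[[0,0,0],[0,0,0],[0,0,0],[0,0,0]])

```text
clock: 21.75
position: [0.5884, 0.2239, 0.1631]
ee_rot: [0.086, 3.138, 0.003]
force: [-5.3, -2.1, 17.9]
width: 0.003
gripper_force: 8.9
```

Call:
carry_out(claw=[0,0,0], delta_pos=[[0,0,0.08],[0,0,0],[0,0,0]], angular=[[0,0,0],[0,0,0],[0,0,0]])

```text
clock: 22.05
position: [0.5886, 0.224, 0.1629]
ee_rot: [0.086, 3.137, 0.004]
force: [-6.6, -2.0, 22.9]
width: 0.007
gripper_force: 11.5
```

Call:
carry_out(claw=[0,0,0,0,0,0,0,0,0,0,0], delta_pos=[[0,0,-0.5],[0,0,-2],[0,0,-3],[0,0,-3],[2,0,-3],[3,0,-1],[3,0,0],[3,0,0],[3,0,0],[0,0,0],[0,0,0]], angular=[[0,0,0],[0,0,0],[0,0,0],[0,0,0],[0,0,0],[0,0,0],[0,0,0],[0,0,0],[0,0,0],[0,0,0],[0,0,0]])

```text
clock: 23.15
position: [0.4478, 0.2314, 0.2853]
ee_rot: [0.085, 3.14, 0.001]
force: [-1.1, -0.8, 0.2]
width: 0.006
gripper_force: 0.0
```

```bash
python3 - <<'E'
from h import *
P=[arm.get_image(n) for n in('side','scene','wrist')]
a=P[0]['frame'][130:240,230:340];b=P[1]['frame'][230:340,310:420];w=cv2.rotate(P[2]['frame'],cv2.ROTATE_180)[110:310,170:470]
c=np.hstack([cv2.resize(x,(300,300),interpolation=cv2.INTER_CUBIC) for x in(a,b)])
c=np.vstack([c,cv2.resize(w,(600,300))[:300]])
cv2.imwrite('pics/end.png',cv2.cvtColor(c,cv2.COLOR_RGB2BGR))
E
```

```text
(no output)
```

View pics/end.png

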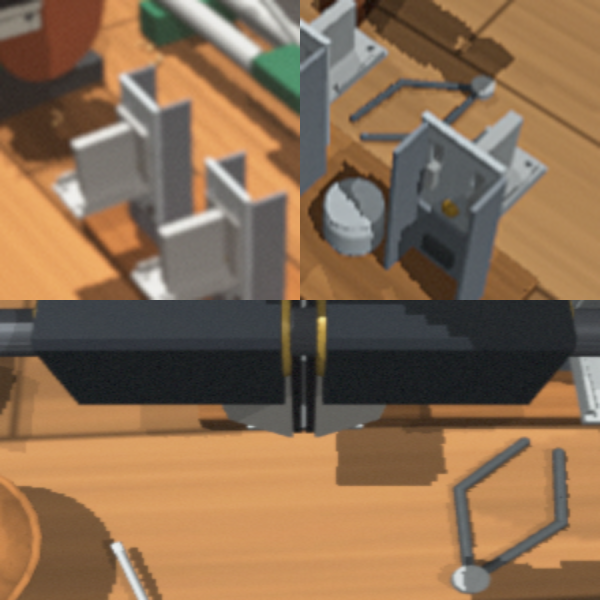

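The bracket hangs on the empty upright just like its mate, and the tin and calipers are undisturbed. The arm is clear, so I'm handing in.

```bash
python3 -c "
from cell import arm;print(arm.sign_off())"
```

```text
the job is handed in; nothing more can be done
None
```

The bracket is hung on the empty upright, both tabs hooked and pushed down to a firm stop (about 23 N at most), then released and handed in at about 23 s. I saw no ball click directly; the measured height puts the ball in its window.

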